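# Drive the seated plug out of a filling-nozzle sleeve with the ejector rod

### The job

Take the ejector rod with the red handle from its holder, feel its tip into the guide hole on top of the knock-out stand, and push it gently through until the orange plug is driven out of the sleeve and lies in the tray below. Never force the rod against the stand: the guide plate was clamped a little off centre, so stay under 20 N. Then draw the rod out, stand it fully home in its holder again and let go, and leave the other things on the worktop alone.

Things in the scene. Friction and masses are not known exactly. Their poses are not given: they have to be found in the camera images.
- stand: Fixed knock-out stand: aluminium base 104x120x8 mm; white open catch tray on it (inside 60x60 mm, rim 34 mm up); two cheeks at y = +-43 mm; blue bridge; upright steel sleeve with three spring ball catches in its 31 mm bore (64 to 106 mm up); on top a clamped cross-slide with a firm white plastic round guide plate 54 mm wide, upper face 122 mm above the worktop. Origin: centre of the base's underside, z up.
- guide_nominal (a point): Point on the sleeve's axis, level with the guide plate's upper face (122 mm up). The round vertical guide hole in the middle of that plate is 13 mm wide and 10 mm deep. Its centre is NOT measured: it lies up to 5.5 mm from this point along the stand's x and up to 5.5 mm along its y, and stays there. Below the plate the passage is wide enough for the rod.
- tray_centre (a point): Centre of the catch tray's floor, 11 mm above the worktop, straight under the sleeve.
- plug: Orange round plug, 29 mm wide, 22 mm high, seated in the sleeve on the spring catches. Origin: centre of its underside, z up; its top starts about 20 mm below the guide plate's upper face. Pushing it past the catches takes about 7 to 13 N; it comes free and falls into the tray when the rod's tip is about 45 mm below the guide plate's upper face.
- rod_tip (a point): Lower end of the ejector rod, on its axis (flat, edge broken by 0.6 mm). The steel shank is 10 mm wide and 60 mm long, up to a collar 26 mm wide and 5 mm thick; with the collar on the guide plate the tip is 60 mm below the plate's upper face.
- rod_handle (a point): Middle of the rod's red square handle, 18x18 mm across and 48 mm long, 89 mm above the tip; the place to grasp, on two opposite flats, which face along the rod's own x and y. The rod weighs 0.14 kg and stands upright in its holder at the start, collar on the holder's top.
- rod: The ejector rod as a whole, 113 mm long; origin at its tip, z up the rod.
- holder_mouth (a point): Centre of the hole in the grey rod holder, at its top face 66 mm above the worktop. The vertical hole is 15 mm wide and 62 mm deep; the holder (block 56x56 mm on a foot 84x84 mm) is fixed. With the rod fully home its collar rests on this face and its tip is 60 mm below it.
- beaker: Clear plastic beaker, 71 mm wide, 88 mm high, standing on the worktop; a bystander. Origin: centre of its underside.
- rinse_bottle: Turquoise bottle with a white cap, 60 mm wide, 150 mm high, standing on the worktop; a bystander. Origin: centre of its underside.
- cream_tube: White tube with a blue cap, 45x156x30 mm, lying on the worktop; a bystander. Origin: centre of its underside.

How it is judged (in metres and radians):
On the way, in this order (a step that is already met when the one before it is completed fails the run):
1. the rod's tip has entered the guide hole of the stand, at least 7 mm deep (z of rod_tip in the frame of stand below 0.115 m and horizontal distance between rod_tip and guide_nominal below 0.012 m).
2. the plug has been driven out of the sleeve while the rod is through the guide (z of plug in the frame of stand below 0.045 m and z of rod_tip in the frame of stand below 0.095 m and horizontal distance between rod_tip and guide_nominal below 0.015 m).
At the end, for the whole second after the job is handed in: The plug lies at rest in the catch tray (within 36 mm of its centre, below 40 mm) and the rod stands fully home and at rest in its holder (tip within 8 mm of the hole's axis and under 10 mm above the worktop, tilted less than 0.10 rad), released (horizontal distance between plug and tray_centre below 0.036 m and height (world z) of plug below 0.04 m and linear speed of each of plug, rod below 0.02 m/s and horizontal distance between rod_tip and holder_mouth below 0.008 m and height (world z) of rod_tip below 0.01 m and angle between rod's own z axis and vertical below 0.1 rad); the robot touches nothing.
It fails at once if the rod is forced against the stand with more than 20 N (contact force between rod and stand above 20 N).
It fails at once if the plug is pushed with more than 25 N (contact force between rod and plug above 25 N).
It fails at once if a bystander is moved by more than 20 mm (distance of any of beaker, rinse_bottle, cream_tube from where it was at the start of the episode above 0.02 m).
It also fails if it takes over 72 s, if anything falls off the work surface, if the arm or the gripper's body presses on something with over 40 N, if the wrist force passes 120 N, or if a joint passes its speed limit or range.

### The arm

A 6-joint arm with a two-finger parallel gripper is mounted at the origin on a cart in front of the work surface, level with it; the furniture and walls round the work are solid. World frame = base frame: x ahead of the robot, y to its left, z up, the work surface at z = 0. Lengths are in m, angles in degrees, forces in N, time in s.
With the tool pointing down it reaches from about 0.25 to 0.725 m from the base axis. Payload 4 kg.
Tool frame: the origin (TCP) lies midway between the tips of the shut fingers; the grasp point (between the pads) lies 19 mm behind it (env.grip_point_offset is the distance from the TCP to the grasp point, in m); z points along the fingers, y is the direction in which the jaws open and shut (so a half turn about z gives the same grasp; the last joint's range is limited). The gripper opens to 85 mm and grips with 20 to 120 N. Pads are 22 mm wide; open, the fingers measure 114 mm over their backs; the gripper's body (76 mm by 85 mm) begins 54 mm behind the grasp point. The pads swing forward as they close: fully open they stand 13 mm farther back than shut.
Start: joints at [-71.276, 13.785, 0.286, 76.501, 0, 90], TCP at [0.161, -0.474, 0.231] pointing down, gripper open.
Joint ranges: [-155.79, 155.79], [-60.16, 107.12], [-62.33, 73.08], [-114, 123.19], [-81.49, 82.49], [-180, 180]. Speed limits (degrees/s): [159.86, 159.86, 180, 180, 180, 180].

### API

Orientations are given as [roll, pitch, yaw] about the fixed x, y, z axes, in that order (R = Rz(yaw) Ry(pitch) Rx(roll)).
In Python, from cell import env, kin, imaging, sign_off gives the robot as it stands. The module is installed in compiled form; this text tells all that it offers. Calls block until the motion is done:
- env.reach(position, orientation): joint-space move of the TCP to a pose.
- env.move_straight(position, rate=0.15, ori=None, f_stop=None): straight line of the TCP; ori=None keeps the orientation; rate is the mean speed in m/s. With f_stop (N) it stops when the force on the tool has changed by that much, and returns True; else False.
- env.goto_joints(angles): joint-space move.
- env.release() and env.grasp(strength=None): open the fingers fully, or close them until they stop; strength is the grip in N (None keeps the last).
- env.dwell(seconds).
- kin.solve_ik(position, orientation): joint angles nearest the present ones, or None.
- env.state(): the state.
- imaging.camera(name): name is "scene" or "top"; returns (picture, depth): 480x640x3 uint8, blue, green, red; 480x640 float32, m along the optical axis (not along the pixel's ray), 0 where there is no reading.
- imaging.calibration(name): a dict with "mtx" (3x3 intrinsics, pixels), "R" (3x3) and "t" (3): a world point X has camera coordinates R X + t. Camera axes: x right, y down, z forward; pixel columns grow to the right and rows downward; lengths in m; the calibration is good to about 2 mm. A picture is of the moment at which its call begins. calibration takes no time and is no camera call.
A pose or a line that the arm cannot do raises env.Unreachable and nothing moves.
- sign_off(): hands the job in, once; it reports no verdict.
The state is a dict: "t": time; "joint_pos": joint angles; "joint_vel": joint speeds; "tau": joint torques, N m; "eef_pos": TCP position; "orientation": TCP orientation; "wrist_force": force on the tool from outside, world axes, zero at the start; "wrist_torque": the same for the moment, N m; "finger_gap": finger opening in m.
Only numpy, scipy, OpenCV 4.12 (cv2) and the standard library are available. Lean on these libraries where they do the work, as an engineer would, in place of code of your own. Each camera call takes 0.05 s, during which the arm holds its last target.

## Working session

There is one attempt and no reset: what is moved stays moved. The work goes in short steps, each a Python script; the robot and the scene stay as the last script left them, time stands still between calls to the robot, and variables do not carry over. Pictures are saved under pics/ and viewed, and the job is handed in when it is done.

```bash
mkdir -p pics && ls
python3 - <<'E'
from cell import env,kin,imaging
import cv2,numpy as np
s=env.state();print(s)
for n in("scene","top"):
    p,d=imaging.camera(n);cv2.imwrite(f"pics/{n}0.png",p);np.savez(f"{n}0.npz",p=p,d=d)
    c=imaging.calibration(n);print(n,c)
print(env.grip_point_offset)
E
```

```text
pics
{'t': 0.0, 'joint_pos': array([-7.12749892e+01,  1.38314915e+01,  2.14825389e-01,  7.65026170e+01,
        7.18174380e-04,  8.99994550e+01]), 'joint_vel': array([ 0.11776921,  0.02101209,  0.06950665, -0.00928143, -0.0153688 ,
        0.0262122 ]), 'tau': array([-1.95995983e-05, -3.72321153e+01,  2.52405328e+01,  1.70708110e-02,
        2.98610792e-05, -9.04766267e-06]), 'eef_pos': array([ 0.16031484, -0.47293803,  0.23042654]), 'orientation': array([-1.79880717e+02, -7.19307502e-04,  1.87255544e+01]), 'wrist_force': array([0.25938403, 1.22545206, 0.03577537]), 'wrist_torque': array([ 0.01373436, -0.00315548,  0.02093577]), 'finger_gap': 0.08554950260078588}
scene {'mtx': array([[615.80338732,   0.        , 334.40560735],
       [  0.        , 615.80338732, 243.9406369 ],
       [  0.        ,   0.        ,   1.        ]]), 'R': array([[-0.60618975, -0.79497444, -0.023444  ],
       [-0.37125241,  0.30891295, -0.87563944],
       [ 0.70335313, -0.52210002, -0.48239605]]), 't': array([0.28105629, 0.27318712, 1.21659716])}
top {'mtx': array([[442.6656216 ,   0.        , 317.79205163],
       [  0.        , 442.6656216 , 239.94513742],
       [  0.        ,   0.        ,   1.        ]]), 'R': array([[-0.00744992, -0.99992345, -0.00987898],
       [-0.99540818,  0.00835837, -0.09535563],
       [ 0.0954309 ,  0.00912323, -0.99539425]]), 't': array([-0.03811365,  0.49729315,  1.4019211 ])}
0.0187
```

View pics/scene0.png

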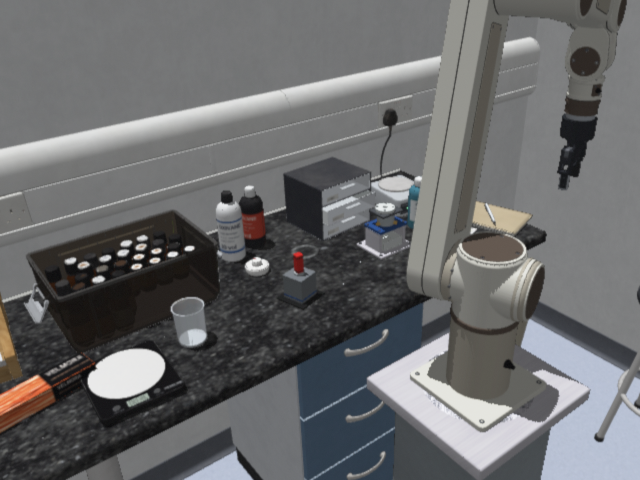

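View pics/top0.png

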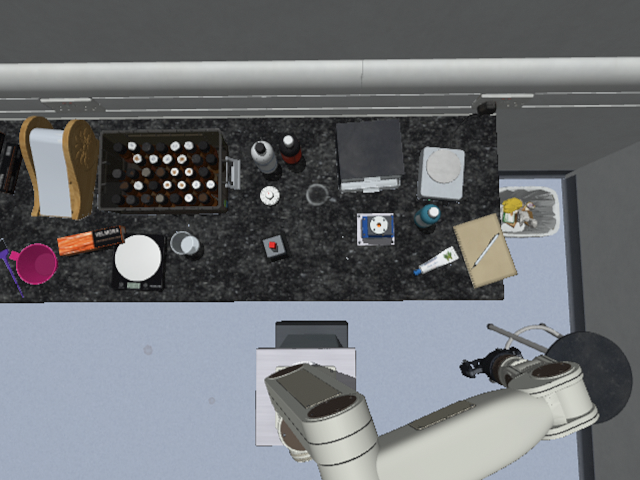

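The scene view shows the holder and rod near (298,275) and the stand near (385,230). In the top view the holder is near (274,247), the stand near (377,228), the bottle near (428,215), and the tube near (435,262). The beaker is near (185,243). I'll zoom in next.

Run:
```python
import cv2,numpy as np
p=np.load("top0.npz")["p"];q=np.load("scene0.npz")["p"]
a=cv2.resize(p[190:300,240:460],None,fx=3.6,fy=3.6,interpolation=cv2.INTER_CUBIC);cv2.imwrite("pics/topz.png",a)
a=cv2.resize(q[180:310,270:440],None,fx=4.5,fy=4.5,interpolation=cv2.INTER_CUBIC);cv2.imwrite("pics/scz.png",a)
```

```text
(no output)
```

View pics/topz.png

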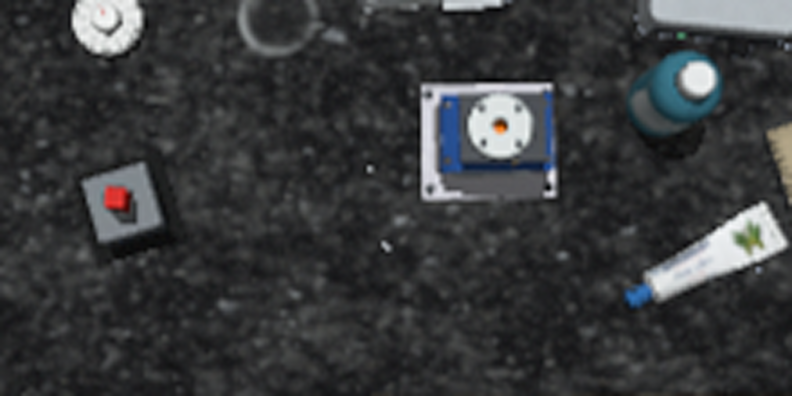

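View pics/scz.png

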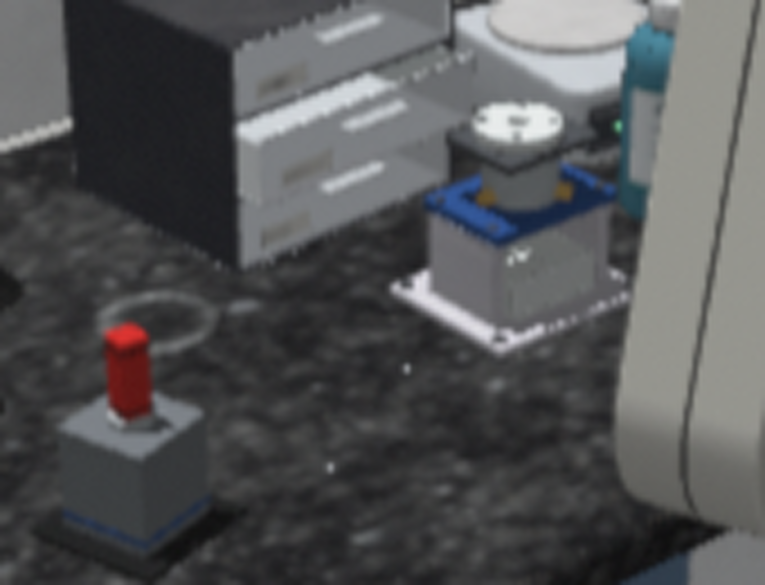

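```bash
cat > h.py <<'E'
import cv2,numpy as np
from cell import env,kin,imaging
def ray(n,u,v,z):
    c=imaging.calibration(n);d=c["R"].T@np.linalg.inv(c["mtx"])@np.array([u,v,1.]);o=-c["R"].T@c["t"]
    return o+d*(z-o[2])/d[2]
def comps(mask,roi,amin=4):
    x0,y0,x1,y1=roi;m=np.zeros_like(mask);m[y0:y1,x0:x1]=mask[y0:y1,x0:x1]
    n,l,s,c=cv2.connectedComponentsWithStats(m)
    return [(s[i],c[i],l==i) for i in range(1,n) if s[i][4]>=amin]
E
python3 - <<'E'
from h import *
P={n:np.load(n+"0.npz")["p"] for n in("top","scene")}
D={n:np.load(n+"0.npz")["d"] for n in("top","scene")}
# white disc
for n,roi in(("top",(365,212,392,240)),("scene",(370,198,400,215))):
    m=(P[n].min(2)>170).astype(np.uint8)*255
    for s,c,l in comps(m,roi,20):
        k=cv2.findContours(l.astype(np.uint8),cv2.RETR_EXTERNAL,cv2.CHAIN_APPROX_NONE)[0][0]
        h=cv2.convexHull(k);e=cv2.fitEllipse(h);f=np.zeros(m.shape,np.uint8);cv2.fillConvexPoly(f,h,1);ys,xs=np.nonzero(f)
        print(n,"disc",s,xs.mean(),ys.mean(),e,ray(n,xs.mean(),ys.mean(),.122),ray(n,*e[0],.122))
m=(P["top"][...,2].astype(int)-P["top"][...,0]>50).astype(np.uint8)*255
for s,c,l in comps(m,(370,218,386,236),2): print("hole",s,c,ray("top",*c,.112),ray("top",*c,.122))
for n,roi in(("top",(262,235,290,262)),("scene",(285,245,310,280))):
    b=P[n].astype(int);m=((b[...,2]>100)&(b[...,1]<80)).astype(np.uint8)*255
    for s,c,l in comps(m,roi): 
        print(n,"red",s,c,ray(n,*c,.095),b[int(c[1]),int(c[0])])
        br=l&(b[...,2]>195);ys,xs=np.nonzero(br);print(" bright",len(xs),xs.mean(),ys.mean(),ray(n,xs.mean(),ys.mean(),.119))
b=P["top"]
print(b[240:254,268:280,2]);print(b[240:254,268:280,1])
# base plate white corners
m=(P["top"].min(2)>150).astype(np.uint8)*255
for s,c,l in comps(m,(350,205,402,252),20):print("base",s,c)
E
```

```text
top disc [365 213  27  20 246] 378.14503816793894 221.0941475826972 ((378.8369140625, 220.60731506347656), (21.68358612060547, 30.998096466064453), 89.83122253417969) [ 0.54292293 -0.22474618  0.122     ] [ 0.54438021 -0.22685287  0.122     ]
scene disc [376 203  19   9 121] 385.01428571428573 206.75714285714287 ((384.8117370605469, 206.60806274414062), (8.921610832214355, 18.536455154418945), 91.39995574951172) [ 0.5295248  -0.22411855  0.122     ] [ 0.53056876 -0.22431949  0.122     ]
hole [377 224   4   3   9] [378.33333333 225.11111111] [ 0.5320401  -0.22634959  0.112     ] [ 0.53075411 -0.22506217  0.122     ]
top red [269 242   7   6  36] [271.66666667 244.52777778] [0.4772337  0.09846483 0.095     ] [ 49  53 218]
 bright 21 270.95238095238096 244.38095238095238 [0.47562289 0.09787955 0.119     ]
scene red [293 252  10   6  42] [297.52380952 254.38095238] [0.50716392 0.07609847 0.095     ] [ 49  52 217]
 bright 12 297.5 254.0 [0.47318798 0.09784055 0.119     ]
scene red [294 259   4  11  31] [295.06451613 264.58064516] [0.47096127 0.10780142 0.095     ] [ 23  25 107]
 bright 0 
[... 891 characters left out ...]
[127  77  49  53  53  55  36  51  68 126 138 137]
 [116  71  50  53  53  55  33   5  42 131 141 137]
 [117  71  52  53  54  56  35  11  55 102 133 137]
 [117  71  53  56  58  61  33  11  56  63 123 137]
 [130  78  34  34  38  41  22   8  58  57 123 139]
 [140 120  81  43  32  35  23  18  61  56 124 138]
 [137 140 129  85  63  69  63  52  60  53 123 139]
 [137 138 139 124  81  66  67  61  57  51 123 138]
 [137 137 138 139 120  73  50  51  51  50 121 137]
 [136 136 135 136 139 118 111 112 113 109 132 140]
 [137 135 135 134 137 137 140 139 141 142 123 116]]
base [357 213  36  32 443] [372.21444695 224.53273138]<stdin>:17: RuntimeWarning: Mean of empty slice.
  ret = ret.dtype.type(ret / rcount)
```

Run:
```python
from h import *
P={n:np.load(n+"0.npz")["p"] for n in("top","scene")}
k=8
def up(n,x0,y0,x1,y1): return cv2.resize(P[n][y0:y1,x0:x1],None,fx=k,fy=k,interpolation=cv2.INTER_CUBIC).astype(int)
def back(pt,x0,y0): return (np.asarray(pt)+.5)/k-.5+[x0,y0]
def main(mask,n,x0,y0,z,name):
    cs=cv2.findContours(mask.astype(np.uint8),cv2.RETR_EXTERNAL,cv2.CHAIN_APPROX_NONE)[0];c=max(cs,key=cv2.contourArea)
    h=cv2.convexHull(c);M=cv2.moments(h);ctr=back([M['m10']/M['m00'],M['m01']/M['m00']],x0,y0)
    W=np.array([ray(n,*back(p,x0,y0),z)[:2] for p in h[:,0]])*1000
    r=cv2.minAreaRect(W.astype(np.float32));print(n,name,ctr,"world",ray(n,*ctr,z),"rect mm",np.round(r[0],1),np.round(r[1],1),round(r[2],1))
# disc
for t in(150,170,190):
  a=up("top",369,213,389,232); m=(a.min(2)>t).astype(np.uint8);m=cv2.morphologyEx(m,cv2.MORPH_OPEN,np.ones((25,25)))
  main(m,"top",369,213,.122,"disc")
  a=up("scene",370,196,402,216); main(a.min(2)>t,"scene",370,196,.122,"disc")
for t in(130,150,170):
  a=up("top",262,235,290,262); main((a[...,2]>t)&(a[...,1]<100),"top",262,235,.119,"handle")
  a=up("scene",285,245,310,282); main((a[...,2]>t)&(a[...,1]<110),"scene",285,245,.119,"handle")
a=up("top",255,228,295,265);main((a.min(2)>90),"top",255,228,.066,"holder")
a=up("top",350,205,402,252);main((a.min(2)>150),"top",350,205,.008,"base")
a=up("top",369,213,389,232);g=a[...,2]-a[...,0]
main(g>45,"top",369,213,.112,"hole")
```

```text
top disc [379.0251283  221.56944111] world [ 0.5414593 -0.2273576  0.122    ] rect mm [ 540.3 -227.7] [56.  57.6] 88.9
scene disc [384.70595695 206.68227263] world [ 0.53040437 -0.22379818  0.122     ] rect mm [ 530.4 -223.5] [52.3 56.1] 47.8
top disc [378.46772199 223.94053441] world [ 0.53429304 -0.22553777  0.122     ] rect mm [ 532.9 -226. ] [49.  48.4] 46.4
scene disc [384.75615469 206.66614504] world [ 0.53039328 -0.22396694  0.122     ] rect mm [ 530.4 -223.7] [50.9 52.1] 49.8
top disc [378.46076848 224.1051832 ] world [ 0.53379484 -0.22550669  0.122     ] rect mm [ 532.7 -225.9] [46.9 46.9] 44.5
scene disc [384.80540273 206.67789556] world [ 0.53025373 -0.22401897  0.122     ] rect mm [ 530.  -223.5] [49.1 48.2] 49.8
top handle [271.49809603 244.21842347] world [0.47609931 0.09623975 0.119     ] rect mm [475.8  96. ] [19.2 19.1] 85.9
scene handle [297.30615764 253.99294333] world [0.47350624 0.09817226 0.119     ] rect mm [474.   97.8] [20.  22.8] 84.7
top handle [271.38425087 244.20516578] world [0.47614212 0.09658221 0.119     ] rect mm [476.1  96.3] [17.9 17.9] 86.6
scene handle [297.37804633 253.95609043] world [0.47354232 0.09794408 0.119     ] rect mm [473.6  97.8] [18.7 19.7] 80.7
top handle [271.3114551  244.25532427] world [0.47599271 0.09680074 0.119     ] rect mm [475.9  96.6] [16.6 16.3] 87.6
scene handle [297.4213174  253.92750901] world [0.47358904 0.09778965 0.119     ] rect mm [473.8  97.5] [17.2 16.9] 85.6
top holder [273.38128161 245.76320491] world [0.47581957 0.09639853 0.066     ] rect mm [475.8  96.4] [57.  56.9] 16.6
top base [371.17852612 226.31287243] world [ 0.5416684  -0.21635521  0.008     ] rect mm [ 533.3 -227.9] [118.1 105.5] 89.5
top hole [378.46318785 225.03376857] world [ 0.53227244 -0.22674673  0.112     ] rect mm [ 532.1 -226.6] [10.7 11.1] 44.4
```

Run:
```python
from h import *
O=[180,0,-4]
X,Y=.475,.0972
print(kin.solve_ik([X,Y,.26],O))
env.reach([X,Y,.23],O)
s=env.state();print(s["t"],s["eef_pos"],s["orientation"],s["wrist_force"],s["joint_pos"])
p,d=imaging.camera("top");cv2.imwrite("pics/t1.png",cv2.resize(p[190:300,220:440],None,fx=3.6,fy=3.6))
p,d=imaging.camera("scene");cv2.imwrite("pics/s1.png",cv2.resize(p[160:310,240:440],None,fx=4,fy=4))
```

```text
[  11.56486711   11.44421576    1.56195338   80.11773762    0.
 -164.43513289]
3.7833 [0.4750704  0.09695592 0.23001207] [ 1.79997089e+02 -4.34810271e-03 -4.03374485e+00] [-0.64610956  0.77794913 -0.19846063] [ 1.15374284e+01  1.21001146e+01 -2.08042436e+00  7.58160538e+01
 -3.97092864e-03 -1.64428827e+02]
```

View pics/s1.png

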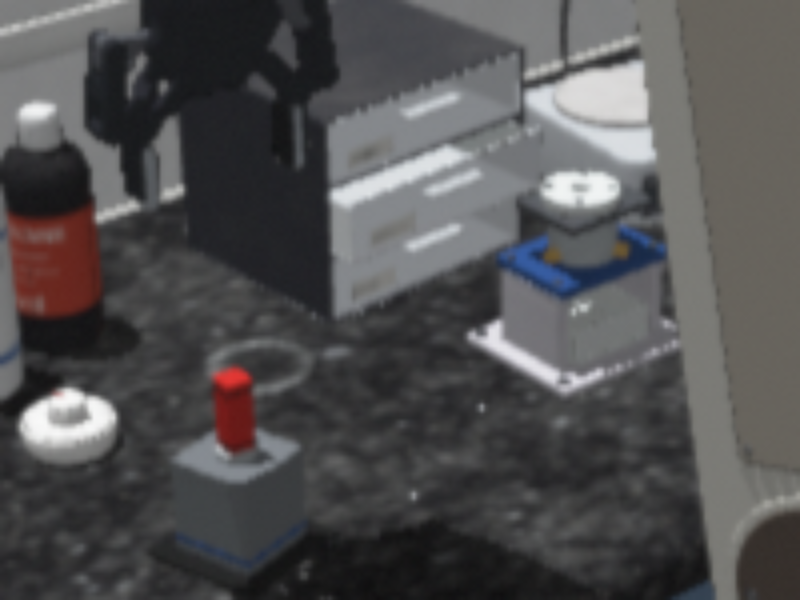

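The view is clear, with the handle under the open gripper. A half-turned yaw keeps joint 6 mid-range, so I'll grasp with that.

Run:
```python
from h import *
O=[180,0,176]
X,Y=.475,.0972
env.reach([X,Y,.17],O)
env.move_straight([X,Y,.079],rate=.06,f_stop=6)
s=env.state();print(s["t"],s["eef_pos"],s["wrist_force"])
env.grasp(50)
s=env.state();print(s["t"],s["eef_pos"],s["orientation"],s["finger_gap"],s["wrist_force"],s["wrist_torque"])
p,d=imaging.camera("scene");cv2.imwrite("pics/s2.png",cv2.resize(p[200:310,240:400],None,fx=5,fy=5))
```

```text
8.2 [0.47533548 0.09725902 0.07936417] [-0.26990467  0.10264014  0.21990351]
8.825 [0.47509649 0.09717062 0.07911484] [-1.79998976e+02  1.38012981e-02  1.75997053e+02] 0.017169092017882363 [-0.20564882 -0.82018143  1.51537135] [0.00723717 0.04147912 0.03013113]
```

View pics/s2.png

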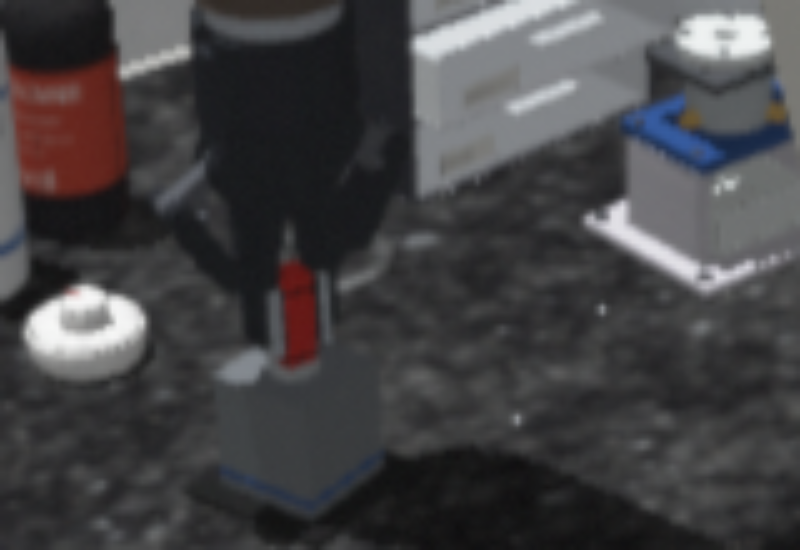

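Run:
```python
from h import *
O=[180,0,176]
X,Y=.475,.0972
env.move_straight([X,Y,.165],rate=.1,f_stop=10)
env.reach([X,Y,.235],O)
env.reach([.5323,-.2248,.235],O)
s=env.state();print(s["t"],s["eef_pos"],s["finger_gap"],s["wrist_force"],s["wrist_torque"],s["joint_pos"])
p,d=imaging.camera("scene");cv2.imwrite("pics/s3.png",cv2.resize(p[150:260,320:460],None,fx=5,fy=5))
p,d=imaging.camera("top");cv2.imwrite("pics/t3.png",cv2.resize(p[180:290,300:460],None,fx=5,fy=5))
```

```text
11.5083 [ 0.53220317 -0.22356501  0.23445896] 0.017289300973847573 [-0.41458694  0.75859978 -1.66252268] [-0.00375235  0.0288326  -0.03871902] [-2.28058832e+01  2.27056495e+01  1.32498144e+01  8.06226938e+01
  3.77479152e-02 -1.88787188e+01]
```

View pics/s3.png

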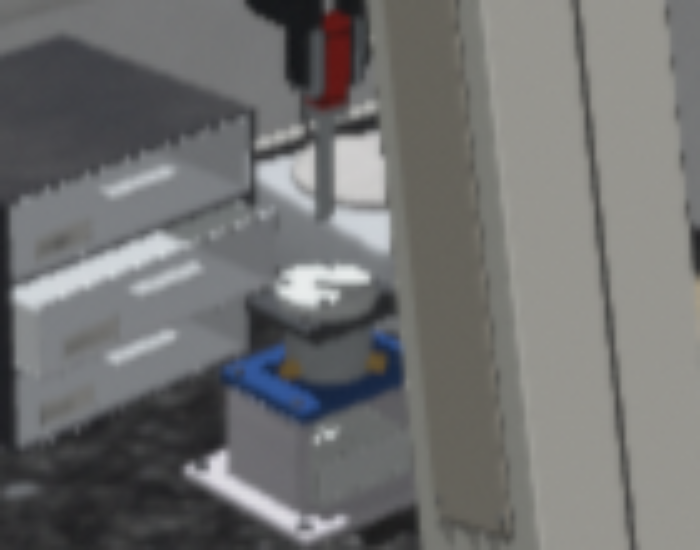

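View pics/t3.png

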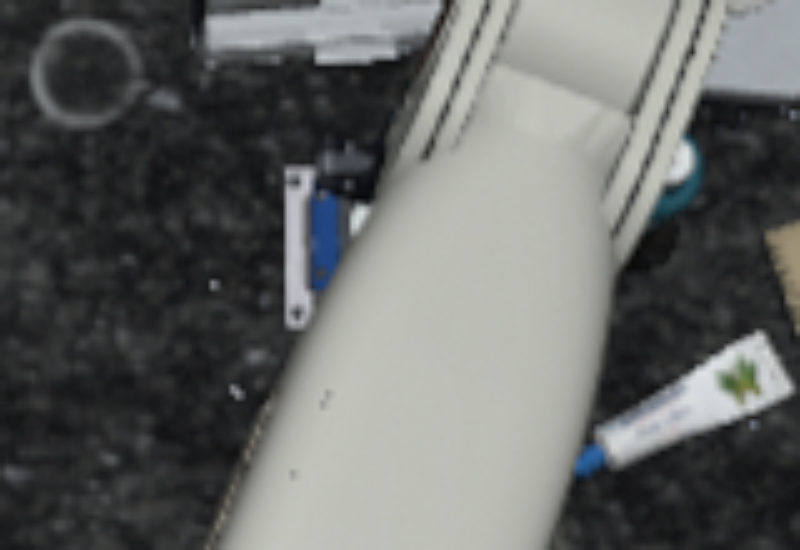

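The rod hangs upright with its tip about 40 mm over the plate, at px (384.6,193) in the scene view. The disc centre is at column 384.8. I'll start feeling down now.

```bash
cat >> h.py <<'E'
def show(tag):
    s=env.state();print(tag,round(s["t"],2),np.round(s["eef_pos"],4),"tipz",round(s["eef_pos"][2]-.0731,4),"F",np.round(s["wrist_force"],2),"M",np.round(s["wrist_torque"],3));return s
E
python3 - <<'E'
from h import *
X,Y=.5323,-.2248
env.move_straight([X,Y,.205],rate=.06,f_stop=5)
show("hover")
env.dwell(.2);show("hover")
r=env.move_straight([X,Y,.188],rate=.012,f_stop=3.5)
show(r);env.dwell(.1);show("s")
E
```

```text
hover 12.26 [ 0.5322 -0.2249  0.2048] tipz 0.1317 F [-0.8   0.16 -0.59] M [ 0.013  0.003 -0.022]
hover 12.46 [ 0.5326 -0.225   0.2055] tipz 0.1324 F [ 0.71 -0.35 -1.77] M [0.036 0.021 0.006]
False 14.03 [ 0.5324 -0.2248  0.1881] tipz 0.115 F [ 0.48 -0.24 -1.18] M [-0.017 -0.016 -0.012]
s 14.12 [ 0.5324 -0.2248  0.1881] tipz 0.115 F [-0.23 -0.43 -1.41] M [ 0.03  -0.02  -0.015]
```

Run:
```python
from h import *
X,Y=.5324,-.2248
for z,f in((.178,5),(.170,16),(.163,16),(.156,16),(.150,16),(.144,16)):
    r=env.move_straight([X,Y,z],rate=.012,f_stop=f)
    s=show((z,r))
    if r: break
env.dwell(.3);show("end")
p,d=imaging.camera("scene");cv2.imwrite("pics/s4.png",cv2.resize(p[150:260,320:460],None,fx=5,fy=5))
```

```text
(0.178, False) 15.11 [ 0.5325 -0.2249  0.1781] tipz 0.105 F [-0.02 -0.27 -1.14] M [ 0.037 -0.006 -0.02 ]
(0.17, False) 15.93 [ 0.5328 -0.2245  0.1712] tipz 0.0981 F [-1.37  1.14  4.18] M [0.445 0.267 0.007]
(0.163, False) 16.66 [ 0.5328 -0.2247  0.1637] tipz 0.0906 F [-0.27  1.25  4.1 ] M [ 0.419  0.125 -0.011]
(0.156, False) 17.39 [ 0.5325 -0.2248  0.1558] tipz 0.0827 F [-0.19  1.43  1.73] M [ 0.358 -0.105 -0.014]
(0.15, False) 18.04 [ 0.532  -0.2249  0.1493] tipz 0.0762 F [-1.07 -0.01 -0.6 ] M [-0.026 -0.003  0.029]
(0.144, False) 18.69 [ 0.5324 -0.2248  0.144 ] tipz 0.0709 F [ 0.81 -0.51 -1.22] M [-0.043  0.053 -0.003]
end 18.99 [ 0.5325 -0.2248  0.1441] tipz 0.071 F [-0.14 -0.28 -0.84] M [ 0.009 -0.023 -0.003]
```

View pics/s4.png

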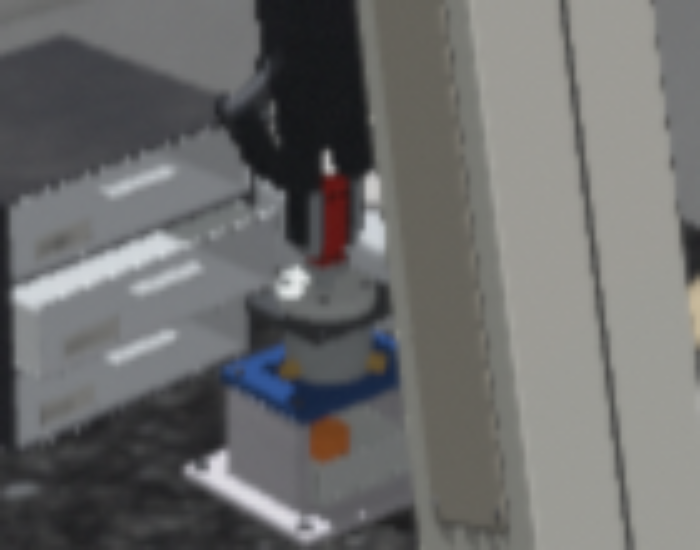

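An orange patch has appeared at px (385.6,237.6), low in the stand, and the push force has gone. I'll check where the plug lies before withdrawing.

Run:
```python
from h import *
p,d=imaging.camera("scene");b=p.astype(int)
cv2.imwrite("pics/s5.png",cv2.resize(p[210:260,355:415],None,fx=10,fy=10,interpolation=cv2.INTER_CUBIC))
c=imaging.calibration("scene")
m=((b[...,2]-b[...,0]>80)&(b[...,1]<150)).astype(np.uint8)
for s,ct,l in comps(m,(370,215,400,255),4):
    z=np.median(d[l&(d>0)]);X=c["R"].T@(np.linalg.inv(c["mtx"])@np.array([*ct,1])*z-c["t"]);print(s,ct,z,X, ray("scene",*ct,.022))
```

```text
[383 235   6   7  33] [385.33333333 237.60606061] 1.6879374 [ 0.5251388  -0.22338307  0.03036116] [ 0.53669633 -0.23377935  0.022     ]
```

View pics/s5.png

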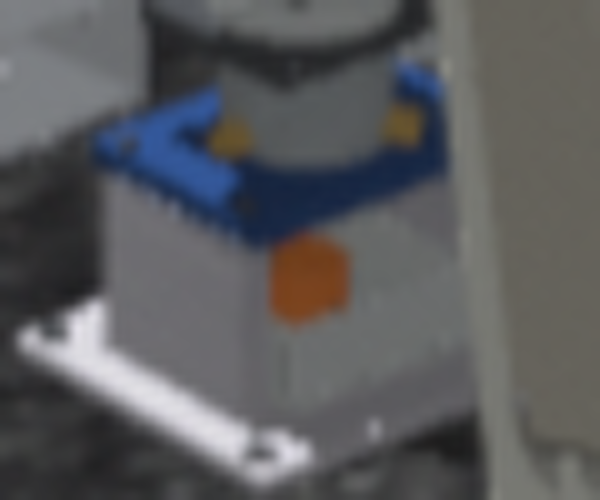

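The plug sits in the tray. Its visible surface is at about (0.525,-0.223,0.030), near the tray centre. I'll withdraw the rod.

Run:
```python
from h import *
O=[180,0,176]
X,Y=.5324,-.2248
r=env.move_straight([X,Y,.213],rate=.05,f_stop=8);show(r)
if not r:
    env.move_straight([X,Y,.235],rate=.1)
    env.reach([.475,.0972,.235],O)
    env.move_straight([.4751,.0972,.155],rate=.1,f_stop=5)
    env.dwell(.2);show("above holder")
    for n in("scene","top"):
        p,d=imaging.camera(n);cv2.imwrite(f"pics/{n}6.png",cv2.resize(p[180:320,240:420],None,fx=4,fy=4,interpolation=cv2.INTER_CUBIC))
```

```text
False 20.62 [ 0.5322 -0.2247  0.2125] tipz 0.1394 F [ 0.83  0.08 -1.08] M [0.049 0.028 0.016]
above holder 23.38 [0.4756 0.0973 0.1557] tipz 0.0826 F [-0.27 -0.14 -1.7 ] M [-0.028  0.017  0.053]
```

View pics/scene6.png

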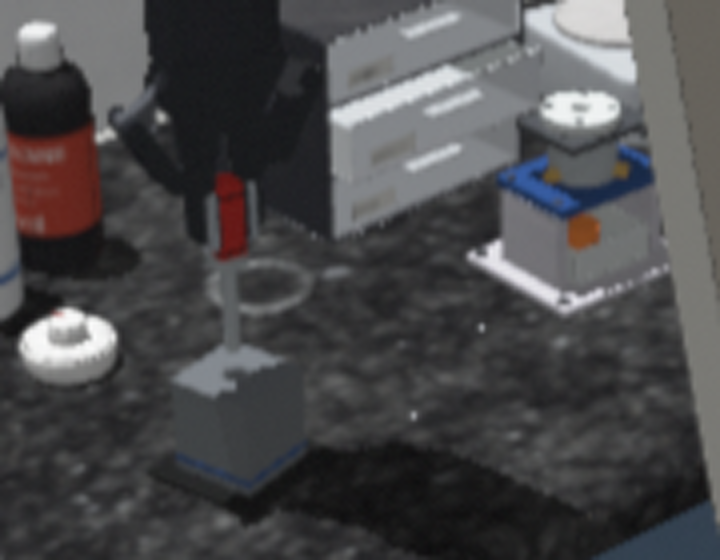

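The rod is upright in the grip with its tip just above the holder's hole, and the orange plug shows in the tray. I'll lower it home, stopping on force.

Run:
```python
from h import *
r=env.move_straight([.4751,.0972,.120],rate=.03,f_stop=4);show(r)
if not r:
    r=env.move_straight([.4751,.0972,.083],rate=.04,f_stop=5);show(r)
if not r:
    r=env.move_straight([.4751,.0972,.0765],rate=.01,f_stop=4);show(r)
```

```text
False 24.8 [0.4753 0.0973 0.1202] tipz 0.0471 F [-0.03  0.15 -0.86] M [ 0.017  0.009 -0.021]
False 25.88 [0.4754 0.0972 0.0833] tipz 0.0102 F [ 0.82 -0.09 -1.09] M [ 0.004 -0.056  0.022]
True 26.34 [0.4752 0.0972 0.0791] tipz 0.006 F [ 0.63 -0.18  5.24] M [ 0.034 -0.02   0.001]
```

Run:
```python
from h import *
env.release()
env.dwell(.2);show("rel")
env.move_straight([.4752,.0972,.20],rate=.08,f_stop=8)
env.reach([.40,.0,.30],[180,0,176]);env.dwell(.5);show("clear")
for n in("scene","top"):
    p,d=imaging.camera(n);np.savez(n+"7.npz",p=p,d=d);cv2.imwrite(f"pics/{n}7.png",p)
    cv2.imwrite(f"pics/{n}7z.png",cv2.resize(p[180:320,250:450],None,fx=4,fy=4,interpolation=cv2.INTER_CUBIC))
k=8
def red(n,x0,y0,x1,y1,f):
    P=np.load(n+f)["p"];a=cv2.resize(P[y0:y1,x0:x1],None,fx=k,fy=k,interpolation=cv2.INTER_CUBIC).astype(int)
    m=(a[...,2]>150)&(a[...,1]<110);ys,xs=np.nonzero(m)
    u,v=(xs.mean()+.5)/k-.5+x0,(ys.mean()+.5)/k-.5+y0;print(n,f,u,v,ray(n,u,v,.119))
for f in("0.npz","7.npz"):
    red("top",262,235,290,262,f);red("scene",285,245,310,282,f)
```

```text
rel 27.21 [0.4742 0.097  0.0782] tipz 0.0051 F [ 0.44  0.74 -0.7 ] M [0.007 0.014 0.022]
clear 30.06 [4.001e-01 2.000e-04 2.996e-01] tipz 0.2265 F [-1.12 -0.77  0.5 ] M [-0.056 -0.038  0.064]
top 0.npz 271.3203947368421 244.19461722488037 [0.47617552 0.09677432 0.119     ]
scene 0.npz 297.3777202760085 253.9548168789809 [0.47354779 0.09794127 0.119     ]
top 7.npz nan nan [nan nan nan]
scene 7.npz 296.8571163366337 254.08663366336634 [0.47381381 0.09923358 0.119     ]<stdin>:13: RuntimeWarning: Mean of empty slice.
  ret = ret.dtype.type(ret / rcount)
```

View pics/scene7z.png

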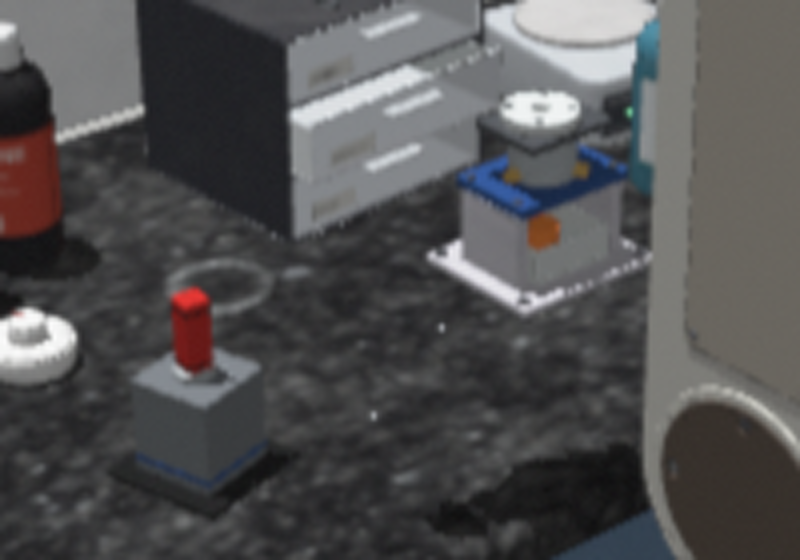

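View pics/top7.png

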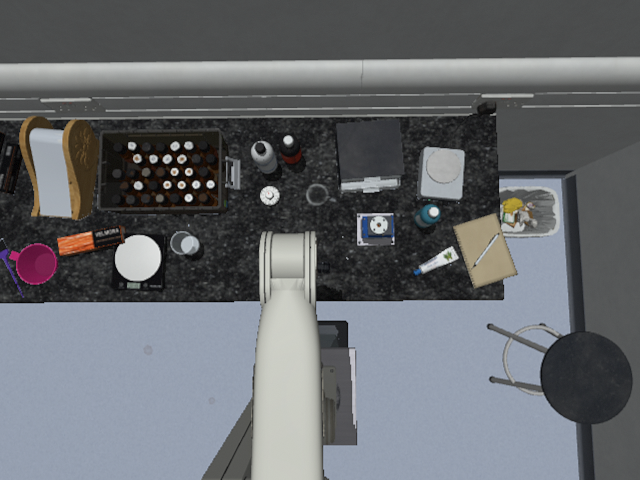

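The rod stands upright in the holder with its collar on the top face, and its handle top is at px (296.9,254.1), against (297.4,254.0) at the start. The plug is in the tray and the guide hole is no longer orange. The beaker (185,243), bottle (428,215) and tube (435,262) have not moved, and the gripper is clear. I'll hand in.

Run:
```python
from cell import sign_off
print(sign_off())
```

```text
the job is handed in; nothing more can be done
None
```

The plug has been pushed out of the sleeve and lies in the catch tray. The rod is back in its holder and released, and the job was handed in at about 30 s of the 72 s allowed.

- **Guide hole:** I found its position from the disc of the guide plate relative to the rod handle. The two camera views agreed on that offset to about 1 mm. The tip entered on the first try with no contact force that could be felt.
- **Push:** I pushed in short steps at 12 mm/s with a 16 N stop, which never triggered. The readings at the ends of the steps were about 6 N above the resting value. I did not record the peaks in between. The force fell back to zero once the plug was free.
- **Plug:** The scene camera shows it low in the tray, near the centre, with its visible surface about 30 mm up.
- **Rod:** The collar touched down at the same height as at the start, which puts the tip 6 mm above the worktop. After release it stands upright, and in the scene view its top is about 1 mm from where it was. The top camera could not confirm this because the arm blocked its view of the holder.
- **Bystanders:** The beaker, bottle and tube look unmoved in the top picture. I compared this by eye and did not measure it.

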